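Lever up the vacuum pump, hook the bar down and pack the foot

TASK

The vacuum pump has to be jacked up at its front edge for service. Stand the fulcrum block midway between the two ribs on the bedplate, in line with the hook, lay the pry bar over it with its chisel tip under the pump's front edge, and press the bar's grip down until the sprung hook snaps over the bar and holds it down on its own. Then slide the long end of the packing plate squarely under the pump's raised front foot on the robot's side and leave it lying flat there with the bar still hooked down; do not knock the flask behind.

Things in the scene. Friction and masses are not known exactly. Their poses are not given: they have to be found in the camera images.
- bed: Fixed dark steel bedplate, 4 mm thick, carrying pump, ribs and hook. Origin on the worktop below the middle of the pump's front edge. x runs level from the pump along the bar's line to the hook (roughly world -y, the robot's right), y roughly away from the robot, z up. 185 mm wide from x = -0.18 to 0.075, then 70 mm wide to x = 0.23.
- fulcrum_spot (a point): Point on the bedplate's top midway between two low ribs (3 mm high, 4 mm thick, 60 mm long across the bar's line, at bed x = 0.020 and 0.080), 50 mm in front of the pump's front edge. The fulcrum block's underside centre goes here; it has 6 mm of play along the line.
- fulcrum: Loose steel fulcrum block, foot 44 x 44 mm, 0.3 kg, origin at its underside centre. A ridge 8 mm wide crosses it along its y, top 26 mm up. Two cheeks (32 mm long, 9 mm thick, 36 mm high, 44 mm over their outsides in y, where it is gripped) leave a 26 mm wide saddle. The bar runs along its x, either way round.
- bar: Loose dark steel pry bar, 320 x 18 x 12 mm, 0.28 kg. Origin on its underside near its centre of mass. x runs from the chisel tip (x = -0.140; last 25 mm only 7 mm thick, flush with the top) to the end of the black rubber grip (24 mm wide, 17 mm high, x = 0.105 to 0.180); z up. Put its origin at about bed x = 0.12: tip 20 mm under the pump's edge.
- bar_tip (a point): Middle of the upper edge of the bar's chisel tip. Laid over the fulcrum with this under the pump's edge, the bar stays when let go, sloping up to the grip by 0.22 rad, its underside 30 mm above the worktop at the fulcrum; hooked down it slopes 0.07 rad the other way. Insert it steeper (0.3 to 0.35 rad), so that it clears the edge.
- bar_grip (a point): Top of the rubber grip, 130 mm from the bar's origin towards its end: the place to press straight down, about 5 to 15 N (at bed x about 0.245). With the bar hooked down this point is about 31 mm above the worktop; it must first go some 3 to 5 mm lower for the hook to snap over.
- pump_lip (a point): Middle of the lower front edge of the pump's base plate (14 mm thick, 180 mm wide); 32 mm above the worktop when down. The bar's tip goes beneath it. The pump's motor stands at least 50 mm behind this edge and reaches about 150 mm above the worktop.
- pump (a joint): Tilt of the pump (about 3.4 kg) about the hinge along its rear lower edge, 150 mm behind the front edge; 0 = standing on its front feet, about 0.105 with the bar hooked down (front edge up about 16 mm, front feet up about 13 mm). It sinks back if the bar is let go before it is hooked.
- pump_foot (a point): Centre of the underside of the pump's front foot on the robot's side: a rubber pad, diameter 30 mm, 28 mm behind the front edge and 72 mm to the robot's side of the bar's line. The packing plate goes under this foot.
- hook_mouth (a point): Mouth of the hook on the bar's line at bed x = 0.19, 60 mm above the worktop. Upright guide cheeks 24 mm apart, 60 mm high with a flared top up to 80 mm, covering bed x = 0.166 to 0.214, lead the bar down; the hook's 60 degree sloped nose reaches into the slot from the side away from the robot.
- hook (a joint): Opening angle of the sprung hook, pivoting about a level axis along the bar's line: 0 = shut (nose's underside 32 mm above the worktop), about 0.2 to 0.4 while the bar pushes past; it springs shut over the bar once the bar's top is 2 to 3 mm below the nose's underside. It also reads 0 while the bar has not reached it.
- packing: Loose aluminium packing plate with an upright handle tab, 0.12 kg. Origin on its underside below the tab. Plate 9 mm thick, 40 mm wide (y), from x = -0.020 to 0.090; tab 26 mm long (x), 12 mm thick (y, the way to grip it), top 43 mm up. The long end (+x) goes under the foot, pushed in along the bar's line over the bedplate.
- packing_pad (a point): Point on the packing plate's top, 70 mm from the tab towards the long end: it shall lie under the middle of the foot.
- flask: Bystander: conical glass flask, 69 mm wide, 109 mm tall, standing behind the bedplate; origin at its underside centre.
Things that resemble listed ones, but are neither listed nor needed, are in the scene too. Leave any green look-alike of the fulcrum alone.

How it is judged:
By the outcome, as a careful person would: the job done as asked, in the order asked, and still so for the second after the job is handed in, with the robot touching nothing.
It also fails if it takes over 72 s, if anything falls off the work surface, if the arm or the gripper's body presses on something with over 40 N, if the wrist force passes 120 N, or if a joint passes its speed limit or range.

ROBOT

A 6-joint arm with a two-finger parallel gripper is mounted at the origin on a cart in front of the work surface, level with it; the furniture and walls round the work are solid. World frame = base frame: x ahead of the robot, y to its left, z up, the work surface at z = 0. Lengths are in m, angles in rad, forces in N, time in s.
With the tool pointing down it reaches from about 0.35 to 0.775 m from the base axis. Payload 7.3 kg.
Tool frame: the origin (TCP) lies at the very end of the fingers, on their centre line; the grasp point (between the pads) lies 19 mm behind it; z points along the fingers, y is the line along which they close (so a half turn about z gives the same grasp; the last joint's range is limited). The gripper opens to 92 mm and grips with 3 to 60 N. Pads are 19 mm wide; open, the fingers measure 130 mm over their backs; the gripper's body (75 mm by 190 mm) begins 47 mm behind the grasp point.
Start: joints at [-1.417, 0.342, 1.524, -0, 1.275, -0.146], TCP at [0.155, -0.502, 0.227] pointing down, gripper open.
Joint ranges: [-2.53, 2.53], [-0.77, 2.02], [0.04, 2.7], [-1, 4.14], [0.28, 2.66], [-3.11, 3.11]. Speed limits (rad/s): [2.57, 2.57, 3.14, 3.14, 3.14, 3.14].

INTERFACE

Orientations are given as [roll, pitch, yaw] about the fixed x, y, z axes, in that order (R = Rz(yaw) Ry(pitch) Rx(roll)).
In Python, from cell import observe, read_camera, get_calibration, hand_in, search_frame gives the robot as it stands.
- The arm moves only by the tool step_arm, never from a script. Its argument "commands" is a list of rows, each an object with "translation": the shift along the tool's x, y, z in mm, a list of three; "roll": the turn about the tool's z in rad. In form: [{"translation": [x, y, z], "roll": roll}, ...]. A call has 1 to 20 rows; each row shifts and turns the commanded pose from where the row before left it, along the tool's axes as they then stand; what a row does not reach is not made up. A row lasts 1/12 s, in which the tool goes at most 41.7 mm and 7.16 degrees, less where a joint would pass 70% of its speed; a pose out of reach is approached as far as the arm can. A call is refused whole if a number of a shift passes 41.7 or a number of a turn 0.125, either way. A call with a gripper value outside its range is refused whole. "fingers" is the opening, from 0 (shut) to 1 (fully open), set as the call begins (left out, the last holds). The fingers move at their own pace and stop on an object; "grip_force" is the grip in N (left out, the last holds). Time passes only in rows, so rows that do not move let the fingers close. It gives the time, the measured TCP pose, the force, the opening and the grip force at its end, in the units of the state.
- observe(): the state, without advancing time (a new reading comes with each control period).
- read_camera(name): name is "scene" or "side" or "wrist"; returns the picture (480x640x3 uint8, red, green, blue); there is no depth.
- get_calibration(name): a dict with "camera_matrix" (3x3 intrinsics, pixels), "world_from_camera" (4x4, takes a point from camera to world coordinates). Camera axes: x right, y up, looking along -z (the intrinsics and any distortion apply to the point x, -y, -z); pixel columns grow to the right and rows downward; lengths in m; the calibration is good to about 2 mm. A picture is of the moment at which its call begins: read the wrist's pose just before it. get_calibration takes no time and is no camera call; for the wrist camera it gives the pose at the moment of the call.
- hand_in(): hands the job in; it is judged then, once.
Trained networks look in the newest picture that a camera, given by its name, has taken for a name from the list of things; names that differ only in an ending like _2 or _b are one class to them, and where a whole thing is asked for, a point or a joint stands for the part that bears it (a point fixed in the world has none). Each returns a list of dicts, best first, with "confidence" (0 to 1); they miss things now and then, are a little off and sometimes report something else, mostly with a low value. They report only what shows in the picture. A call takes as long as a camera call. They do not tell look-alikes from the thing itself.
- search_frame(camera, name): "at" ([x, y, z] in m, in world coordinates, good to about 4 mm: the middle of the surface that is visible of it).
The state is a dict: "time": time; "qpos": joint angles; "qvel": joint speeds; "joint_efforts": joint torques, N m; "tool_pos": TCP position; "tool_rot": TCP orientation; "contact_force": force on the tool from outside, world axes, zero at the start; "torque": the same for the moment, N m; "opening": finger opening in m; "grip_force": force on a finger pad.
Only numpy, scipy, OpenCV 4.12 (cv2) and the standard library are available. Lean on these libraries where they do the work, as an engineer would, in place of code of your own. Each camera call takes 0.05 s, during which the arm holds its last target. There are 200 camera calls.

## Working session

There is one attempt and no reset: what is moved stays moved. The work goes in short steps, Python scripts to look and compute and a tool call to move; the robot and the scene stay as the last step left them, time stands still between calls to the robot, and variables do not carry over. Pictures are saved under pics/ and viewed, at most 10 in all, crops included, and the job is handed in when it is done.

Besides the shell and the picture viewer there is one more tool, called as name(argument=value, ...) on one line, values as JSON. step_arm: Moves the arm, as the interface text tells. Its arguments: {"type":"object","properties":{"commands":{"type":"array"},"fingers":{"type":"number"},"grip_force":{"type":"number"}},"required":["commands"]}

```bash
ls; mkdir -p pics; python3 - <<'E'
from cell import *
import cv2,numpy as np
s=observe();print({k:np.round(v,3) if not isinstance(v,dict) else v for k,v in s.items()})
for c in("scene","side","wrist"):
    im=read_camera(c);cv2.imwrite(f"pics/{c}0.png",im[...,::-1])
    for n in ["bed","fulcrum_spot","fulcrum","bar","bar_tip","bar_grip","pump_lip","pump_foot","pump","hook_mouth","hook","packing","packing_pad","flask"]:
        r=search_frame(c,n)
        if r: print(c,n,[(np.round(d["at"],3).tolist(),round(d["confidence"],2)) for d in r[:3]])
E
```

```text
pics
{'time': np.float64(0.0), 'qpos': array([-1.417,  0.343,  1.525, -0.   ,  1.275, -0.146]), 'qvel': array([ 0.002, -0.001,  0.   , -0.   ,  0.001,  0.   ]), 'joint_efforts': array([ 3.0000e-03, -4.3123e+01, -2.4422e+01,  7.2000e-02,  5.6000e-02,
       -0.0000e+00]), 'tool_pos': array([ 0.155, -0.501,  0.226]), 'tool_rot': array([-3.14, -0.  ,  0.3 ]), 'contact_force': array([-0.275,  0.292, -0.235]), 'torque': array([-0.043,  0.006, -0.002]), 'grip_force': np.float64(0.0), 'opening': np.float64(0.092)}
scene bed [([0.565, 0.104, 0.043], 0.85)]
scene fulcrum_spot [([0.565, 0.105, 0.051], 0.86)]
scene fulcrum [([0.45, -0.057, 0.023], 0.82), ([0.578, 0.145, 0.082], 0.31)]
scene bar [([0.553, -0.413, 0.017], 0.68), ([0.57, 0.142, 0.084], 0.61)]
scene bar_tip [([0.565, 0.105, 0.041], 0.73), ([0.555, -0.411, 0.013], 0.57)]
scene bar_grip [([0.554, -0.412, 0.014], 0.79), ([0.429, -0.219, 0.013], 0.3)]
scene pump_lip [([0.43, -0.219, 0.008], 0.71), ([0.579, 0.145, 0.084], 0.57), ([0.756, 0.013, 0.044], 0.49)]
scene pump_foot [([0.568, 0.138, 0.085], 0.84)]
scene pump [([0.574, 0.145, 0.
[... 333 characters left out ...]
ide fulcrum_spot [([0.574, 0.118, 0.062], 0.8)]
side fulcrum [([0.452, -0.06, 0.019], 0.62), ([0.681, 0.365, 0.021], 0.6), ([0.576, 0.121, 0.065], 0.36)]
side bar [([0.454, -0.394, 0.01], 0.87)]
side bar_tip [([0.452, -0.393, 0.016], 0.61)]
side bar_grip [([0.451, -0.392, 0.013], 0.8)]
side pump_lip [([0.582, 0.146, 0.103], 0.85)]
side pump_foot [([0.585, 0.148, 0.105], 0.74)]
side pump [([0.585, 0.15, 0.109], 0.92)]
side hook_mouth [([0.576, 0.117, 0.064], 0.64)]
side packing [([0.425, -0.211, 0.009], 0.86), ([0.585, -0.148, 0.038], 0.67), ([0.587, 0.147, 0.101], 0.65)]
side packing_pad [([0.427, -0.213, 0.01], 0.69), ([0.588, 0.148, 0.102], 0.22)]
side flask [([0.759, 0.015, 0.066], 0.66)]
```

View pics/scene0.png

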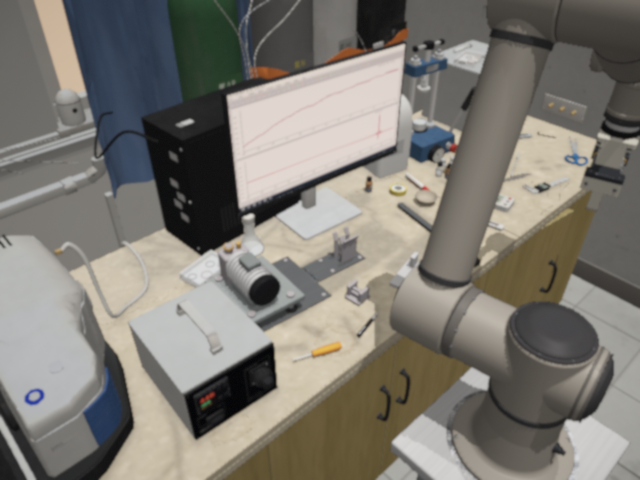

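View pics/side0.png

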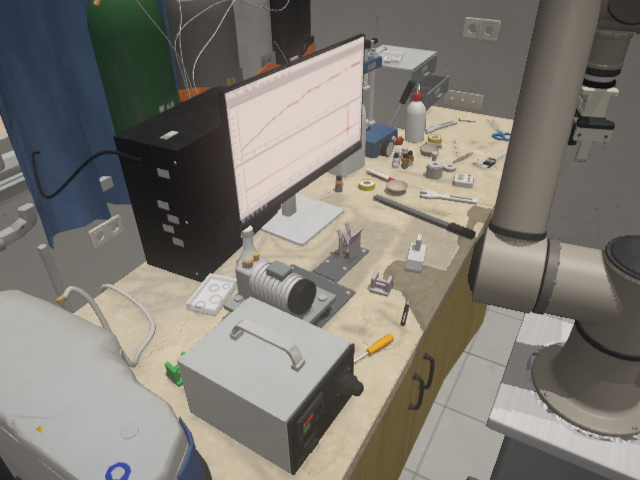

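```bash
cat > h.py <<'E'
from cell import *
import cv2,numpy as np
from scipy.spatial.transform import Rotation as R
def T(): 
    s=observe(); return np.array(s["tool_pos"]),R.from_euler("xyz",s["tool_rot"]).as_matrix(),s
def go(p,yaw=None):
    "shift in tool axes (mm) if moved first, then the roll"
    t,M,s=T(); print("now",np.round(t,4),np.round(s["tool_rot"],3),"t",round(float(s["time"]),2))
    print("shift mm",np.round(M.T@(np.array(p)-t)*1e3,1))
    if yaw is not None: print("roll",round(float((s["tool_rot"][2]-yaw+np.pi)%(2*np.pi)-np.pi),3), "q",np.round(s["qpos"],2))
def ray(c,cal=None):
    cal=cal or get_calibration(c); return np.array(cal["camera_matrix"]),np.array(cal["world_from_camera"])
def p2w(c,uv,z,cal=None):
    K,W=ray(c,cal); d=np.linalg.inv(K)@[uv[0],uv[1],1]; d=W[:3,:3]@[d[0],-d[1],-d[2]]
    o=W[:3,3]; return o+d*(z-o[2])/d[2]
def w2p(c,P,cal=None):
    K,W=ray(c,cal); q=W[:3,:3].T@(np.array(P)-W[:3,3]); v=K@[q[0],-q[1],-q[2]]; return v[:2]/v[2]
def snap(c,f,crop=None,k=1):
    cal=get_calibration(c); im=read_camera(c)[...,::-1]
    if crop: x0,y0,x1,y1=crop; im=im[y0:y1,x0:x1]
    cv2.imwrite(f,cv2.resize(im,None,fx=k,fy=k,interpolation=cv2.INTER_CUBIC)); return cal
E
python3 - <<'E'
from h import *
for c in("side","wrist"): print(get_calibration(c))
t,M,s=T(); K,W=ray("wrist"); print("cam in tool",M.T@(W[:3,3]-t), M.T@W[:3,:3])
for n,uv,z in[("bartip",(376,197),.01),("barend",(474,233),.01),("fulc",(381,285),.02),("pack",(415,255),.01),("bedfar",(347,240),.0),("screen bottom right",(365,155),.15)]: print(n,p2w("side",uv,z).round(3))
go([.46,-.14,.36])
E
```

```text
{'camera_matrix': array([[506.30639699,   0.        , 323.36767076],
       [  0.        , 506.30639699, 251.80887122],
       [  0.        ,   0.        ,   1.        ]]), 'world_from_camera': array([[-0.87226789,  0.28382282, -0.39823778,  0.12984725],
       [-0.48899348, -0.51593578,  0.70334604,  0.77141375],
       [-0.00583947,  0.80824185,  0.58882172,  0.75321402],
       [ 0.        ,  0.        ,  0.        ,  1.        ]])}
{'camera_matrix': array([[428.33908614,   0.        , 315.17896265],
       [  0.        , 428.33908614, 238.1276928 ],
       [  0.        ,   0.        ,   1.        ]]), 'world_from_camera': array([[ 0.29497416,  0.92623008,  0.23470849,  0.21693968],
       [-0.95550456,  0.28622648,  0.0713122 , -0.48143437],
       [-0.00112828, -0.24530029,  0.96944649,  0.38461503],
       [ 0.        ,  0.        ,  0.        ,  1.        ]])}
cam in tool [ 0.06507719 -0.00097645 -0.1578857 ] [[-3.36975822e-04  9.69456336e-01  2.45263735e-01]
 [ 9.99999242e-01  3.61685267e-05  1.23096779e-03]
 [ 1.18449870e-03  2.45263964e-01 -9.69455613e-01]]
bartip [ 0.631 -0.428  0.01 ]
barend [ 0.328 -0.379  0.01 ]
fulc [ 0.45  -0.056  0.02 ]
pack [ 0.428 -0.214  0.01 ]
bedfar [ 0.611 -0.204  0.   ]
screen bottom right [ 0.658 -0.397  0.15 ]
now [ 0.155  -0.5016  0.2267] [3.142 0.    0.3  ] t 2.25
shift mm [ 398.1 -255.4 -133.3]
```

step_arm(commands=[{"translation":[28.5,-18,-9.5],"roll":0},{"translation":[28.5,-18,-9.5],"roll":0},{"translation":[28.5,-18,-9.5],"roll":0},{"translation":[28.5,-18,-9.5],"roll":0},{"translation":[28.5,-18,-9.5],"roll":0},{"translation":[28.5,-18,-9.5],"roll":0},{"translation":[28.5,-18,-9.5],"roll":0},{"translation":[28.5,-18,-9.5],"roll":0},{"translation":[28.5,-18,-9.5],"roll":0},{"translation":[28.5,-18,-9.5],"roll":0},{"translation":[28.5,-18,-9.5],"roll":0},{"translation":[28.5,-18,-9.5],"roll":0},{"translation":[28.5,-18,-9.5],"roll":0},{"translation":[28.5,-18,-9.5],"roll":0},{"translation":[0,0,0],"roll":0},{"translation":[0,0,0],"roll":0}])

```text
time: 3.58
tool_pos: [0.4625, -0.1419, 0.3599]
tool_rot: [3.141, -0.0, 0.303]
contact_force: [-0.4, 0.9, 0.3]
opening: 0.0917
grip_force: 0.0
```

```bash
python3 - <<'E'
from h import *
import pickle
cal=snap("wrist","pics/w1.png",k=1.25); pickle.dump(cal,open("w1.pkl","wb"))
go([.46,-.14,.36])
for n in["fulcrum_spot","fulcrum","pump_lip","pump_foot","hook_mouth","packing","packing_pad","flask","bar_grip","bar_tip"]:
    print(n,[(np.round(d["at"],3).tolist(),round(d["confidence"],2)) for d in search_frame("wrist",n)[:2]])
E
```

```text
now [ 0.4618 -0.1428  0.3594] [3.141e+00 1.000e-03 3.010e-01] t 3.63
shift mm [-0.9 -3.2 -0.6]
fulcrum_spot [([0.564, 0.015, -0.001], 0.93)]
fulcrum [([0.45, -0.071, 0.021], 0.66)]
pump_lip [([0.548, 0.097, 0.045], 0.72), ([0.583, -0.152, 0.037], 0.29)]
pump_foot [([0.548, 0.093, 0.048], 0.56)]
hook_mouth [([0.57, 0.014, 0.003], 0.91)]
packing [([0.427, -0.215, 0.009], 0.67), ([0.528, -0.412, 0.013], 0.6)]
packing_pad [([0.431, -0.22, 0.007], 0.84)]
flask []
bar_grip [([0.532, -0.416, 0.011], 0.77), ([0.581, -0.15, 0.04], 0.63)]
bar_tip [([0.53, -0.412, 0.011], 0.96), ([0.43, -0.22, 0.009], 0.22)]
```

View pics/w1.png

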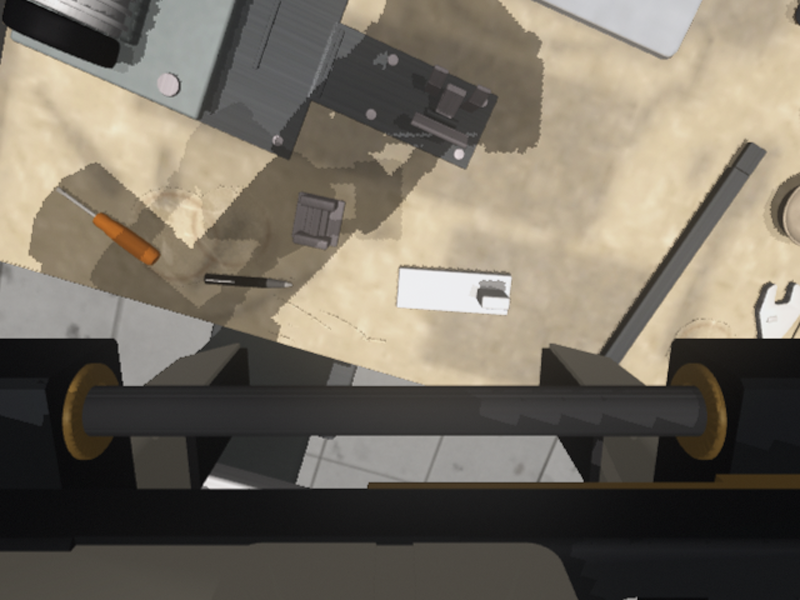

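```bash
python3 - <<'E'
from h import *
import pickle
cal=pickle.load(open("w1.pkl","rb"))
f=lambda u,v,z:p2w("wrist",(u/1.25,v/1.25),z,cal)
A=f(497,96,.004);B=f(467,167,.004);C=f(290,158,.004);D=f(310,99,.004);E=f(345,25,.004)
for n,p in zip("ABCDE",(A,B,C,D,E)):print(n,p.round(4))
print("w",np.linalg.norm(A-B),"BD len",np.linalg.norm(B-D),"exp .155")
for a,b in((B,A),(C,D),(D,E)): print("ydir ang",np.arctan2(*(b-a)[[1,0]]))
for a,b in((D,B),(E,A)): print("xdir ang",np.arctan2(*(b-a)[[1,0]]))
m=(A+B)/2; 
print("fulc top corners",[f(*p,.036).round(4)[:2] for p in((300,193),(344,203),(330,248),(294,240))])
print("foot corners",[f(*p,.003).round(4)[:2] for p in((345,203),(338,243))])
print("pack",[f(*p,.009).round(4)[:2] for p in((398,267),(510,274),(508,314),(397,304))])
print("tab top",[f(*p,.043).round(4)[:2] for p in((479,289),(509,292),(507,308),(484,307))])
print("bar",[f(*p,.012).round(4)[:2] for p in((746,142),(765,152),(600,355),(622,352))])
print("pumpcorner",f(197,117,.046))
E
```

```text
A [ 0.6074 -0.1927  0.004 ]
B [ 0.5405 -0.1874  0.004 ]
C [ 0.4991 -0.0278  0.004 ]
D [ 0.5546 -0.032   0.004 ]
E [ 0.6228 -0.0453  0.004 ]
w 0.06716059424670241 BD len 0.15596690532949 exp .155
ydir ang -0.07885295308059455
ydir ang -0.0758175580401256
ydir ang -0.1922583404791098
xdir ang -1.6612327276913434
xdir ang -1.6748973739067194
fulc top corners [array([ 0.4743, -0.0497]), array([ 0.4775, -0.0892]), array([ 0.435 , -0.0883]), array([ 0.4323, -0.0552])]
foot corners [array([ 0.4746, -0.0879]), array([ 0.4359, -0.092 ])]
pack [array([ 0.4318, -0.1541]), array([ 0.4576, -0.2598]), array([ 0.4192, -0.2719]), array([ 0.3962, -0.1643])]
tab top [array([ 0.4406, -0.2284]), array([ 0.4461, -0.2555]), array([ 0.4313, -0.259 ]), array([ 0.4259, -0.2385])]
bar [array([ 0.6365, -0.4206]), array([ 0.6338, -0.4411]), array([ 0.4072, -0.3738]), array([ 0.4167, -0.3935])]
pumpcorner [0.51013071 0.04727652 0.046     ]
```

```bash
python3 - <<'E'
import cv2
im=cv2.imread("pics/w1.png")[0:340,200:540]
cv2.imwrite("pics/w1c.png",cv2.resize(im,None,fx=1.75,fy=1.75,interpolation=cv2.INTER_CUBIC))
E
```

```text
(no output)
```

View pics/w1c.png

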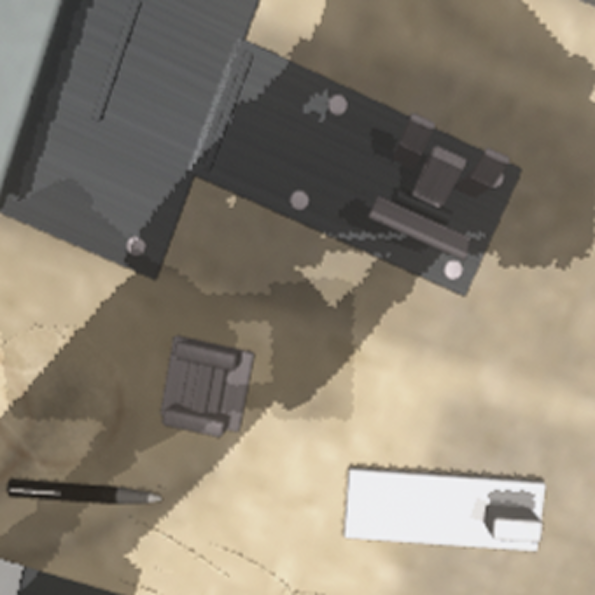

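step_arm(commands=[{"translation":[6.6,-38,0],"roll":0},{"translation":[6.6,-38,0],"roll":0},{"translation":[0,0,17.2],"roll":-0.1226},{"translation":[0,0,17.2],"roll":-0.1226},{"translation":[0,0,17.2],"roll":-0.1226},{"translation":[0,0,17.2],"roll":-0.1226},{"translation":[0,0,17.2],"roll":-0.1226},{"translation":[0,0,17.2],"roll":-0.1226},{"translation":[0,0,17.2],"roll":-0.1226},{"translation":[0,0,17.2],"roll":-0.1226},{"translation":[0,0,17.2],"roll":-0.1226},{"translation":[0,0,17.2],"roll":-0.1226},{"translation":[0,0,17.2],"roll":-0.1226},{"translation":[0,0,0],"roll":0},{"translation":[0,0,0],"roll":0}])

```text
time: 5.38
tool_pos: [0.4517, -0.0665, 0.1703]
tool_rot: [-3.14, -0.001, 1.645]
contact_force: [-0.0, 0.0, 0.1]
opening: 0.0914
grip_force: 0.0
```

```bash
python3 - <<'E'
from h import *
import pickle
cal=pickle.load(open("w1.pkl","rb"))
o=np.array([.596,.039,0]);a=-1.66;ux=np.array([np.cos(a),np.sin(a),0]);uy=np.array([-np.sin(a),np.cos(a),0])
g=lambda u,v,z:(lambda p:(round((p-o)@ux,4),round((p-o)@uy,4)))(p2w("wrist",((u/1.75+200)/1.25,v/1.75/1.25),z,cal))
print("rib.02",g(102,120,.007),g(140,5,.007),"rib.08",g(205,173,.007),g(250,58,.007),"hook near cheek top",g(372,205,.08),g(470,240,.08), "far posts",g(412,118,.08),g(500,158,.08))
cal=snap("wrist","pics/w2.png",(100,0,540,330),1.6);pickle.dump(cal,open("w2.pkl","wb"))
go([.452,-.066,.17],1.65)
print([(np.round(d["at"],4),d["confidence"]) for d in search_frame("wrist","fulcrum")])
E
```

```text
rib.02 (np.float64(0.0237), np.float64(-0.0287)) (np.float64(0.0239), np.float64(0.0285)) rib.08 (np.float64(0.0809), np.float64(-0.0325)) (np.float64(0.0827), np.float64(0.0269)) hook near cheek top (np.float64(0.1663), np.float64(-0.0202)) (np.float64(0.2127), np.float64(-0.0172)) far posts (np.float64(0.1683), np.float64(0.0195)) (np.float64(0.2105), np.float64(0.0193))
now [ 0.4524 -0.0666  0.1711] [3.141 0.    1.644] t 5.43
shift mm [ 0.7 -0.3  1.1]
roll -0.006 q [-0.31  0.28  1.79 -0.    1.08 -0.39]
[(array([ 0.452 , -0.0634,  0.0212]), 0.58)]
```

View pics/w2.png

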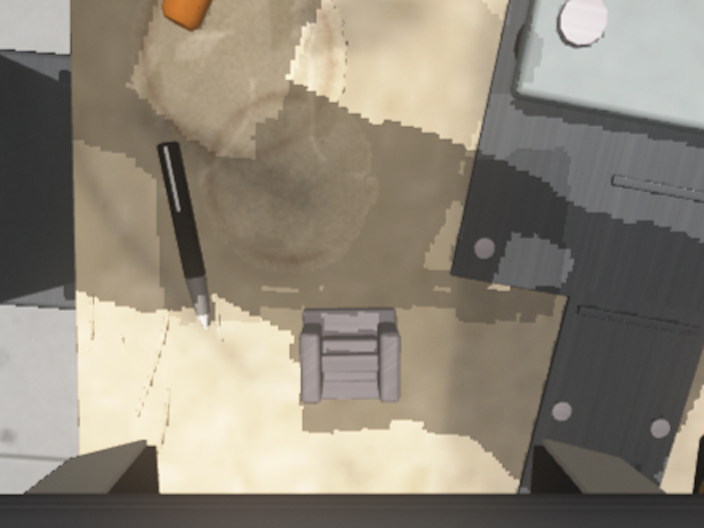

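```bash
python3 - <<'E'
from h import *
import pickle
cal=pickle.load(open("w2.pkl","rb"))
o=np.array([.596,.039,0]);a=-1.66;ux=np.array([np.cos(a),np.sin(a),0]);uy=np.array([-np.sin(a),np.cos(a),0])
w=lambda u,v,z:p2w("wrist",(u/1.6+100,v/1.6),z,cal)
g=lambda u,v,z:(lambda p:(round((p-o)@ux,4),round((p-o)@uy,4)))(w(u,v,z))
for n,p in dict(farL=(303,309,.01),farR=(396,308,.01),cheekLfar=(302,323,.036),cheekLnear=(302,402,.036),cheekRfar=(398,322,.036),cheekRnear=(400,402,.036)).items(): print(n,w(*p).round(4))
print("bed C",g(452,273,.004),"D",g(568,295,.004),"rib.02 near end",g(613,176,.007),g(613,186,.007),"rib.08",g(580,308,.007),g(578,316,.007),"pump corner",g(517,95,.046),g(517,95,.032))
p=g(704,199,.007);q=g(700,331,.007);print(p,q)
E
```

```text
farL [ 0.4298 -0.047   0.01  ]
farR [ 0.4731 -0.0433  0.01  ]
cheekLfar [ 0.4311 -0.0492  0.036 ]
cheekLnear [ 0.4332 -0.0845  0.036 ]
cheekRfar [ 0.4723 -0.0458  0.036 ]
cheekRnear [ 0.4765 -0.0813  0.036 ]
bed C (np.float64(0.0732), np.float64(-0.0916)) D (np.float64(0.0744), np.float64(-0.0355)) rib.02 near end (np.float64(0.0189), np.float64(-0.0294)) (np.float64(0.0231), np.float64(-0.0283)) rib.08 (np.float64(0.0793), np.float64(-0.0295)) (np.float64(0.0831), np.float64(-0.0295)) pump corner (np.float64(0.0), np.float64(-0.0875)) (np.float64(-0.0026), np.float64(-0.0846))
(np.float64(0.022), np.float64(0.0137)) (np.float64(0.0807), np.float64(0.0292))
```

step_arm(commands=[{"translation":[1.3,1,36],"roll":0},{"translation":[0,0,36],"roll":0},{"translation":[0,0,36],"roll":0},{"translation":[0,0,30],"roll":0},{"translation":[0,0,15],"roll":0},{"translation":[0,0,6],"roll":0},{"translation":[0,0,0],"roll":0}])

```text
time: 6.07
tool_pos: [0.4531, -0.0652, 0.0112]
tool_rot: [-3.141, -0.0, 1.647]
contact_force: [0.1, 0.6, -0.4]
opening: 0.092
grip_force: 0.0
```

step_arm(commands=[{"translation":[0,0,0],"roll":0},{"translation":[0,0,0],"roll":0},{"translation":[0,0,0],"roll":0},{"translation":[0,0,0],"roll":0},{"translation":[0,0,0],"roll":0},{"translation":[0,0,0],"roll":0}], fingers=0.35, grip_force=30)

```text
time: 6.57
tool_pos: [0.4532, -0.0652, 0.012]
tool_rot: [3.141, 0.0, 1.648]
contact_force: [0.5, 0.4, 0.6]
opening: 0.0564
grip_force: 0.0
```

step_arm(commands=[{"translation":[0,0,0],"roll":0},{"translation":[0,0,0],"roll":0},{"translation":[0,0,0],"roll":0},{"translation":[0,0,0],"roll":0},{"translation":[0,0,-15],"roll":0},{"translation":[0,0,-35],"roll":0},{"translation":[0,0,-30],"roll":0}], fingers=0, grip_force=35)

```text
time: 7.15
tool_pos: [0.4517, -0.0648, 0.0916]
tool_rot: [-3.138, -0.001, 1.648]
contact_force: [0.8, -1.2, -2.8]
opening: 0.0438
grip_force: 35.0
```

```bash
cat >> h.py <<'E'
O=np.array([.596,.039,0]);a=-1.66;ux=np.array([np.cos(a),np.sin(a),0]);uy=np.array([-np.sin(a),np.cos(a),0])
def bed(x,y,z): return O+x*ux+y*uy+[0,0,z]
def tobed(p): p=np.array(p)-O; return np.round([p@ux,p@uy,p[2]],4)
E
python3 - <<'E'
from h import *
print(observe()["opening"],observe()["grip_force"]); go(bed(.05,0,.1),1.482)
E
```

```text
0.04384635347235574 34.9819815158844
now [ 0.4517 -0.0648  0.0916] [-3.138e+00 -1.000e-03  1.648e+00] t 7.15
shift mm [ 43.  143.6  -8.8]
roll 0.166 q [-0.31  0.39  1.89 -0.    0.87 -0.39]
```

step_arm(commands=[{"translation":[10.7,35.8,-2],"roll":0},{"translation":[10.8,35.9,-2],"roll":0},{"translation":[10.7,35.9,-2],"roll":0},{"translation":[10.8,36,-2],"roll":0},{"translation":[0,0,0],"roll":0.083},{"translation":[0,0,0],"roll":0.083},{"translation":[0,0,20],"roll":0},{"translation":[0,0,10],"roll":0},{"translation":[0,0,0],"roll":0},{"translation":[0,0,0],"roll":0}])

```text
time: 7.98
tool_pos: [0.5918, -0.0111, 0.0684]
tool_rot: [-3.139, -0.0, 1.483]
contact_force: [1.5, -0.8, -2.7]
opening: 0.0434
grip_force: 35.0
```

```bash
python3 - <<'E'
from h import *
import pickle
cal=snap("wrist","pics/w3.png",(200,0,640,330),1.6);pickle.dump(cal,open("w3.pkl","wb"))
go(bed(.05,0,.0165),1.482)
E
```

```text
now [ 0.5925 -0.0112  0.0693] [-3.141  0.     1.483] t 8.03
shift mm [ 0.3 -0.9 52.8]
roll 0.001 q [-0.15  0.62  1.53 -0.    0.99 -0.06]
```

View pics/w3.png

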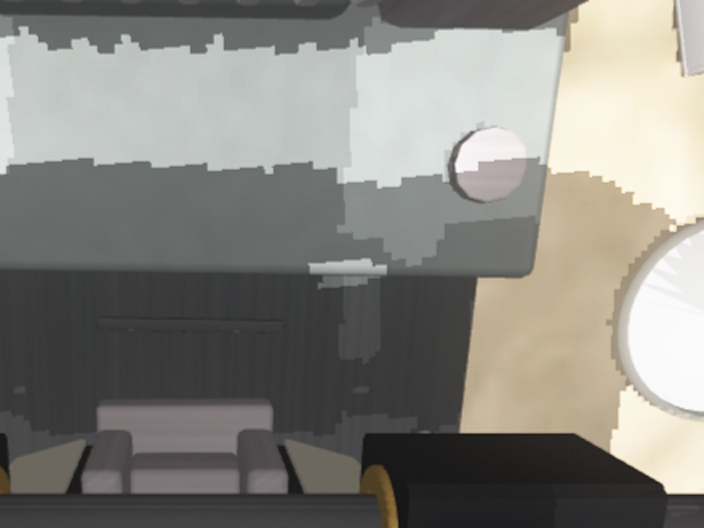

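```bash
python3 - <<'E'
from h import *
import pickle
cal=pickle.load(open("w3.pkl","rb"))
g=lambda u,v,z:tobed(p2w("wrist",(u/1.6+200,v/1.6),z,cal))
print("rib",g(98,320,.007),g(98,330,.004),g(282,321,.007),"lip",g(250,268,.046),g(10,268,.046),"corner",g(531,277,.046),"bed edge",g(470,330,.004),g(461,430,.004))
# fulcrum foot far edge bottom height
z=.0693-.0115
print("foot far edge",g(97,402,z+.01),g(272,401,z+.01),"cheeks",g(84,475,z+.036),g(287,475,z+.036))
E
```

```text
rib [ 0.019  -0.0287  0.007 ] [ 0.0227 -0.0292  0.004 ] [0.0192 0.0307 0.007 ] lip [-0.0009  0.0164  0.046 ] [-0.0009 -0.0462  0.046 ] corner [0.0013 0.0897 0.046 ] bed edge [0.0226 0.0927 0.004 ] [0.057  0.0932 0.004 ]
foot far edge [ 0.0292 -0.0216  0.0678] [0.0289 0.0205 0.0678] cheeks [ 0.0375 -0.0212  0.0938] [0.0374 0.0207 0.0938]
```

step_arm(commands=[{"translation":[0,1,25],"roll":0},{"translation":[0,0,18],"roll":0},{"translation":[0,0,7],"roll":0},{"translation":[0,0,3],"roll":0},{"translation":[0,0,0],"roll":0}])

```text
time: 8.45
tool_pos: [0.5939, -0.0113, 0.0167]
tool_rot: [3.142, 0.0, 1.482]
contact_force: [-0.4, 0.3, -3.2]
opening: 0.0434
grip_force: 35.0
```

step_arm(commands=[{"translation":[0,0,0],"roll":0},{"translation":[0,0,0],"roll":0},{"translation":[0,0,0],"roll":0},{"translation":[0,0,-5],"roll":0},{"translation":[0,0,-25],"roll":0},{"translation":[0,0,-35],"roll":0},{"translation":[0,0,-30],"roll":0},{"translation":[0,0,-10],"roll":0},{"translation":[0,0,0],"roll":0},{"translation":[0,0,0],"roll":0}], fingers=0.65)

```text
time: 9.28
tool_pos: [0.5937, -0.0112, 0.1219]
tool_rot: [3.141, 0.0, 1.482]
contact_force: [-0.7, 0.4, -1.1]
opening: 0.0599
grip_force: 0.0
```

```bash
python3 - <<'E'
from h import *
import pickle
cal=snap("wrist","pics/w4.png",(120,100,520,400),1.5);pickle.dump(cal,open("w4.pkl","wb"))
t,M,s=T();print(tobed(t))
# next: bar grip
tip=np.array([.635,-.431]);e=np.array([.412,-.384]);d=(e-tip)/np.linalg.norm(e-tip);print("bar ang",np.arctan2(d[1],d[0]),"grip pt",tip+.27*d)
p=tip+.27*d; go([p[0],p[1],.2],np.arctan2(d[1],d[0])+np.pi)
E
```

```text
[0.0502 0.0015 0.1206]
bar ang 2.933870438457873 grip pt [ 0.37080413 -0.37531746]
now [ 0.593  -0.0111  0.1206] [-3.14  -0.     1.482] t 9.33
shift mm [-382.4 -189.3  -79.1]
roll 1.69 q [-0.15  0.56  1.47 -0.    1.11 -0.06]
```

View pics/w4.png

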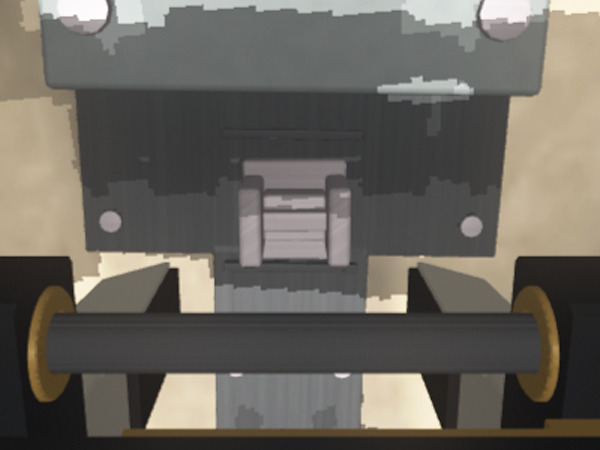

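step_arm(commands=[{"translation":[-34.8,-17.2,-7.2],"roll":0},{"translation":[-34.8,-17.2,-7.2],"roll":0},{"translation":[-34.8,-17.2,-7.2],"roll":0},{"translation":[-34.8,-17.2,-7.2],"roll":0},{"translation":[-34.8,-17.2,-7.2],"roll":0},{"translation":[-34.8,-17.2,-7.2],"roll":0},{"translation":[-34.8,-17.2,-7.2],"roll":0},{"translation":[-34.8,-17.2,-7.2],"roll":0},{"translation":[-34.8,-17.2,-7.2],"roll":0},{"translation":[-34.8,-17.2,-7.2],"roll":0},{"translation":[-34.8,-17.2,-7.2],"roll":0}])

```text
time: 10.25
tool_pos: [0.3696, -0.3765, 0.1991]
tool_rot: [-3.139, -0.003, 1.482]
contact_force: [0.4, 0.2, 0.7]
opening: 0.0596
grip_force: 0.0
```

step_arm(commands=[{"translation":[0,0,0],"roll":0.1207},{"translation":[0,0,0],"roll":0.1207},{"translation":[0,0,0],"roll":0.1207},{"translation":[0,0,0],"roll":0.1207},{"translation":[0,0,0],"roll":0.1207},{"translation":[0,0,0],"roll":0.1207},{"translation":[0,0,0],"roll":0.1207},{"translation":[0,0,0],"roll":0.1207},{"translation":[0,0,0],"roll":0.1207},{"translation":[0,0,0],"roll":0.1207},{"translation":[0,0,0],"roll":0.1207},{"translation":[0,0,0],"roll":0.1207},{"translation":[0,0,0],"roll":0.1207},{"translation":[0,0,0],"roll":0.1207},{"translation":[0,0,0],"roll":0}])

```text
time: 11.5
tool_pos: [0.3709, -0.3752, 0.1988]
tool_rot: [-3.139, 0.003, -0.212]
contact_force: [-0.3, 0.2, -0.8]
opening: 0.0594
grip_force: 0.0
```

```bash
python3 - <<'E'
from h import *
import pickle
cal=snap("wrist","pics/w5.png",(80,0,560,360),1.25);pickle.dump(cal,open("w5.pkl","wb"))
go([.371,-.375,.2],-.2077)
E
```

```text
now [ 0.371  -0.3752  0.199 ] [-3.139e+00  3.000e-03 -2.050e-01] t 11.55
shift mm [-0.1 -0.2 -1. ]
roll 0.003 q [-0.94  0.37  1.56 -0.    1.21  0.84]
```

View pics/w5.png

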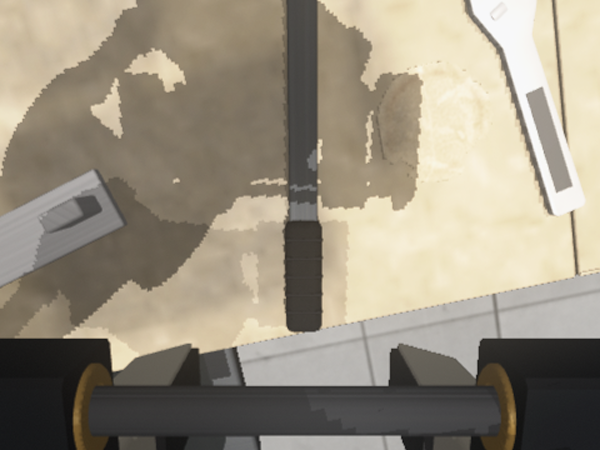

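```bash
python3 - <<'E'
from h import *
import pickle
cal=pickle.load(open("w5.pkl","rb"))
w=lambda u,v,z:p2w("wrist",(u/1.25+80,v/1.25),z,cal)
s=w(303,220,.016);e=w(303.5,330,.014);b=w(302,0,.012)
print(s,e,b,np.linalg.norm(s-e)); d=(e-b);print(np.arctan2(d[1],d[0])-np.pi,np.arctan2(*(e-s)[[1,0]])-np.pi)
d=(e-s)[:2]/np.linalg.norm((e-s)[:2])
p=s[:2]+.03*d; print(p); go([*p,.012],None)
E
```

```text
[ 0.39787111 -0.38535187  0.016     ] [ 0.32574338 -0.37050179  0.014     ] [ 0.52208634 -0.41102393  0.012     ] 0.07366772734606221
-0.2035268583826899 -0.203048583266066
[ 0.36848742 -0.37930219]
now [ 0.371  -0.3752  0.199 ] [-3.139e+00  3.000e-03 -2.050e-01] t 11.55
shift mm [ -1.2   4.9 187. ]
```

step_arm(commands=[{"translation":[-1.2,4.9,36],"roll":0},{"translation":[0,0,36],"roll":0},{"translation":[0,0,36],"roll":0},{"translation":[0,0,36],"roll":0},{"translation":[0,0,30],"roll":0},{"translation":[0,0,15],"roll":0},{"translation":[0,0,6],"roll":0},{"translation":[0,0,0],"roll":0}])

```text
time: 12.22
tool_pos: [0.3685, -0.3793, 0.0038]
tool_rot: [-3.139, 0.003, -0.205]
contact_force: [0.1, 0.5, 1.3]
opening: 0.0597
grip_force: 0.0
```

step_arm(commands=[{"translation":[0,0,0],"roll":0},{"translation":[0,0,0],"roll":0},{"translation":[0,0,0],"roll":0},{"translation":[0,0,0],"roll":0},{"translation":[0,0,0],"roll":0},{"translation":[0,0,0],"roll":0},{"translation":[0,0,0],"roll":0},{"translation":[0,0,0],"roll":0}], fingers=0, grip_force=6)

```text
time: 12.88
tool_pos: [0.3695, -0.3806, 0.0062]
tool_rot: [3.141, -0.001, -0.207]
contact_force: [-0.7, 1.2, 5.0]
opening: 0.0239
grip_force: 6.0
```

step_arm(commands=[{"translation":[0,0,-6],"roll":0},{"translation":[0.5,0,-10],"roll":0},{"translation":[1,0,-10],"roll":0},{"translation":[1.5,0,-10],"roll":0},{"translation":[2,0,-10],"roll":0},{"translation":[2.5,0,-10],"roll":0},{"translation":[3,0,-10],"roll":0},{"translation":[3.5,0,-10],"roll":0},{"translation":[2.5,0,-6],"roll":0},{"translation":[0,0,0],"roll":0}])

```text
time: 13.72
tool_pos: [0.3864, -0.3846, 0.0897]
tool_rot: [3.139, -0.003, -0.207]
contact_force: [-0.1, 1.1, -1.8]
opening: 0.0238
grip_force: 6.0
```

step_arm(commands=[{"translation":[0,0,0],"roll":0},{"translation":[0,0,0],"roll":0}], grip_force=60)

```text
time: 13.88
tool_pos: [0.3854, -0.3837, 0.0875]
tool_rot: [-3.142, -0.0, -0.208]
contact_force: [0.4, -0.4, -2.1]
opening: 0.0231
grip_force: 60.0
```

```bash
python3 - <<'E'
from h import *
print(T()[0],T()[2]["contact_force"],T()[2]["torque"])
cal=snap("side","pics/s6.png",(350,140,510,250),4.5)
E
```

```text
[ 0.38544221 -0.38366623  0.08752789] [ 0.38848582 -0.36975722 -2.06317195] [-0.04791458 -0.23393443 -0.00210514]
```

View pics/s6.png

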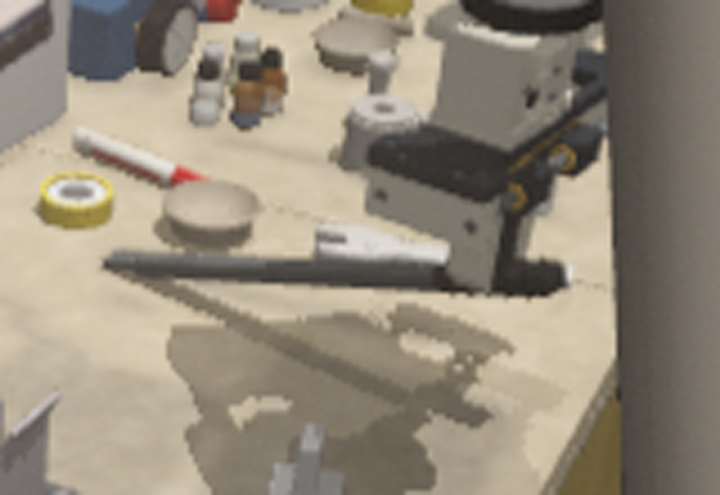

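step_arm(commands=[{"translation":[0,0,-8],"roll":0},{"translation":[0,0,-20],"roll":0},{"translation":[0,0,-30],"roll":0},{"translation":[0,0,-35],"roll":0},{"translation":[0,0,-30],"roll":0},{"translation":[0,0,-25],"roll":0},{"translation":[0,0,-10],"roll":0},{"translation":[0,0,0],"roll":0}])

```text
time: 14.6
tool_pos: [0.3858, -0.3844, 0.248]
tool_rot: [3.139, -0.003, -0.207]
contact_force: [-0.8, -0.4, -2.5]
opening: 0.0234
grip_force: 60.0
```

```bash
python3 - <<'E'
from h import *
import pickle
print(T()[0],T()[2]["torque"],T()[2]["contact_force"])
print("stand corner",p2w("wrist",(670/1.25,55/1.25),.0,pickle.load(open("w1.pkl","rb"))))
t,M,s=T(); x=M[:,0]
a0=cv2.imread("pics/side0.png").astype(int); b=read_camera("side")[...,::-1].astype(int)
cv2.imwrite("pics/s7.png",b.astype(np.uint8))
for al in(.25,.3,.334,.37,.42,.5):
    P=t+[0,0,.004]+np.array([x[0]*.275*np.cos(al),x[1]*.275*np.cos(al),-.275*np.sin(al)]); u=w2p("side",P)
    # darkness along bar just inside and beyond tip
    def br(l): 
        q=t+[0,0,.004]+np.array([x[0]*l*np.cos(al),x[1]*l*np.cos(al),-l*np.sin(al)]); c=w2p("side",q).round().astype(int); return int(b[c[1],c[0]].mean())
    print(al,u.round(),[br(l) for l in(.08,.12,.16,.2,.24,.26,.29,.31)])
E
```

```text
[ 0.38580636 -0.38443293  0.24797102] [ 0.06998894  0.25915    -0.00774751] [-0.7886557  -0.44630042 -2.53022556]
stand corner [ 0.68671858 -0.32906183  0.        ]
0.25 [376. 139.] [112, 188, 137, 104, 72, 95, 117, 119]
0.3 [377. 144.] [113, 150, 167, 80, 70, 80, 79, 83]
0.334 [377. 147.] [94, 88, 125, 141, 127, 97, 79, 84]
0.37 [378. 150.] [77, 68, 71, 71, 71, 91, 84, 82]
0.42 [380. 155.] [63, 65, 124, 117, 136, 58, 83, 82]
0.5 [382. 162.] [66, 160, 192, 74, 194, 185, 190, 196]
```

step_arm(commands=[{"translation":[0,0,0],"roll":-0.1207},{"translation":[0,0,0],"roll":-0.1207},{"translation":[0,0,0],"roll":-0.1207},{"translation":[0,0,0],"roll":-0.1207},{"translation":[0,0,0],"roll":-0.1207},{"translation":[0,0,0],"roll":-0.1207},{"translation":[0,0,0],"roll":-0.1207},{"translation":[0,0,0],"roll":-0.1207},{"translation":[0,0,0],"roll":-0.1207},{"translation":[0,0,0],"roll":-0.1207},{"translation":[0,0,0],"roll":-0.1207},{"translation":[0,0,0],"roll":-0.1207},{"translation":[0,0,0],"roll":-0.1207},{"translation":[0,0,0],"roll":-0.1207},{"translation":[0,0,0],"roll":0}])

```text
time: 15.9
tool_pos: [0.3847, -0.383, 0.2431]
tool_rot: [-3.138, -0.003, 1.487]
contact_force: [0.3, 0.5, -2.7]
opening: 0.0236
grip_force: 60.0
```

```bash
python3 - <<'E'
from h import *
go(bed(.29,0.001,.2),1.482)
E
```

```text
now [ 0.3847 -0.383   0.2431] [-3.138e+00 -3.000e-03  1.487e+00] t 15.9
shift mm [148.1 174.8  42.9]
roll 0.005 q [-0.92  0.37  1.44 -0.    1.34 -0.84]
```

step_arm(commands=[{"translation":[24.7,29.1,5],"roll":0},{"translation":[24.7,29.1,5],"roll":0},{"translation":[24.7,29.1,5],"roll":0},{"translation":[24.7,29.2,8],"roll":0},{"translation":[24.7,29.1,10],"roll":0},{"translation":[24.6,29.2,10],"roll":0.005},{"translation":[0,0,15],"roll":0},{"translation":[0,0,10],"roll":0},{"translation":[0,0,0],"roll":0},{"translation":[0,0,0],"roll":0}])

```text
time: 16.73
tool_pos: [0.5714, -0.2521, 0.1763]
tool_rot: [-3.139, -0.001, 1.475]
contact_force: [1.2, -1.0, -3.7]
opening: 0.0234
grip_force: 60.0
```

```bash
python3 - <<'E'
from h import *
import pickle
t,M,s=T();print(t,tobed(t),s["tool_rot"],s["contact_force"])
cal=snap("side","pics/s8.png",(220,120,420,320),3);pickle.dump(cal,open("s8.pkl","wb"))
cal=snap("wrist","pics/w8.png");pickle.dump(cal,open("w8.pkl","wb"))
for n in("bar_tip","bar"): 
  for c in("side","wrist"): print(c,n,[(tobed(d["at"]),round(d["confidence"],2)) for d in search_frame(c,n)[:2]])
E
python3 - <<'E'
import cv2,numpy as np
a=cv2.imread("pics/s8.png");b=cv2.resize(cv2.imread("pics/w8.png")[:330,200:440],None,fx=.9,fy=1.8) if 0 else cv2.imread("pics/w8.png")[0:400,205:405]
h=np.zeros((600,800,3),np.uint8);h[:,:500]=a[:,:500];h[:,500:]=cv2.resize(b,(300,600));cv2.imwrite("pics/comb.png",h)
E
```

```text
[ 0.57135553 -0.2520524   0.17633099] [0.2921 0.0014 0.1763] [-3.13850634e+00 -9.54656037e-04  1.47480734e+00] [ 1.22287711 -0.95926421 -3.73661781]
side bar_tip [(array([ 0.1623, -0.0021,  0.138 ]), 0.59)]
wrist bar_tip [(array([0.2532, 0.0023, 0.1648]), 0.91)]
side bar [(array([0.1618, 0.0019, 0.1332]), 0.87)]
wrist bar []
```

View pics/comb.png

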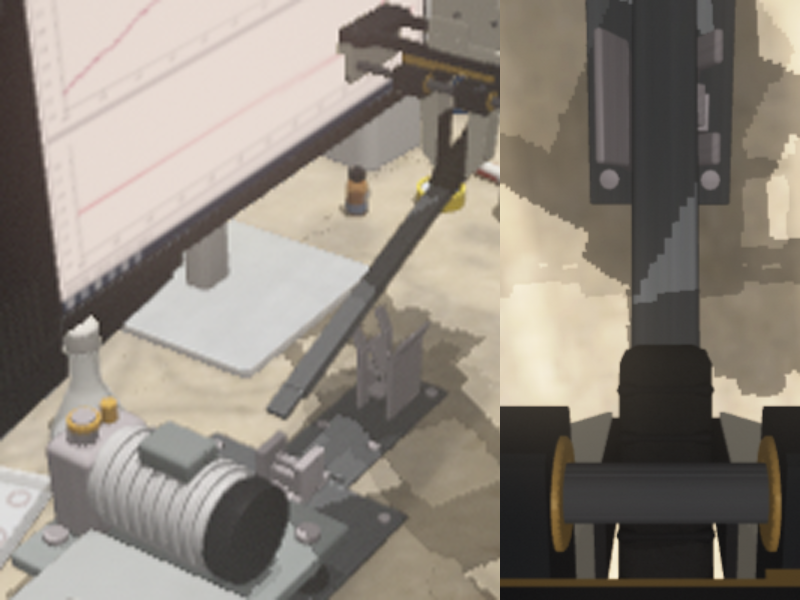

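```bash
python3 - <<'E'
from h import *
K,W=ray("side")
def on_y(uv,y=0.0):
    d=np.linalg.inv(K)@[uv[0],uv[1],1]; d=W[:3,:3]@[d[0],-d[1],-d[2]]; o=W[:3,3]
    k=(y-(o-O)@uy)/(d@uy); return tobed(o+k*d)
t,M,s=T();tt=tobed(t);print(tt,s["tool_rot"])
for uv in((281,412),(281,408),(299,390)):
    p=on_y((220+uv[0]/3,120+uv[1]/3));print(p,np.arctan2(tt[2]+.004-p[2],tt[0]-p[0]),np.hypot(tt[2]+.004-p[2],tt[0]-p[0]))
E
```

```text
[0.2924 0.0026 0.1786] [3.14020463e+00 7.22766959e-04 1.47598968e+00]
[ 0.0408 -0.      0.0822] 0.37968378338509884 0.2708924509837806
[ 0.0409 -0.      0.0858] 0.36741361002249584 0.26948560258388576
[ 0.0642 -0.      0.0882] 0.39223692640048746 0.24695465170755543
```

step_arm(commands=[{"translation":[0,-1.3,15],"roll":-0.006},{"translation":[0,0,15],"roll":0},{"translation":[0,0,10],"roll":0},{"translation":[0,0,7],"roll":0},{"translation":[0,0,0],"roll":0},{"translation":[0,0,0],"roll":0}])

```text
time: 17.53
tool_pos: [0.5714, -0.2517, 0.1309]
tool_rot: [-3.142, 0.0, 1.483]
contact_force: [-0.3, 0.8, -2.5]
opening: 0.0228
grip_force: 60.0
```

```bash
python3 - <<'E'
from h import *
t,M,s=T();print(tobed(t),s["tool_rot"],s["contact_force"],s["torque"])
E
```

```text
[0.2917 0.0014 0.1309] [-3.14159251e+00  6.93004895e-05  1.48325368e+00] [-0.26602037  0.80743668 -2.50659731] [-0.39523755 -0.02507825 -0.02073631]
```

step_arm(commands=[{"translation":[10,-0.5,3.9],"roll":0},{"translation":[10,0,3.9],"roll":0},{"translation":[10,0,3.9],"roll":0},{"translation":[0,0,0],"roll":0}])

```text
time: 17.87
tool_pos: [0.5732, -0.2185, 0.1182]
tool_rot: [-3.14, -0.002, 1.485]
contact_force: [0.4, -0.0, -2.4]
opening: 0.0231
grip_force: 60.0
```

```bash
cat > tip.py <<'E'
from h import *
import sys
t,M,s=T();print(tobed(t),s["tool_rot"][2],s["contact_force"],s["torque"])
E
python3 tip.py
```

```text
[0.2585 0.0003 0.1182] 1.4854089067473366 [ 0.41803699 -0.03414062 -2.36357911] [-0.24067031 -0.10859267 -0.03765199]
```

step_arm(commands=[{"translation":[9,0,3.5],"roll":0},{"translation":[9,0,3.5],"roll":0},{"translation":[8,0,3],"roll":0},{"translation":[0,0,0],"roll":0},{"translation":[0,0,0],"roll":0}])

```text
time: 18.28
tool_pos: [0.5757, -0.1951, 0.1088]
tool_rot: [-3.141, 0.0, 1.485]
contact_force: [1.2, -0.4, -2.8]
opening: 0.0232
grip_force: 60.0
```

```bash
python3 tip.py; python3 - <<'E'
from h import *
import pickle
cal=snap("side","pics/s9.png",(220,120,420,320),3)
b=cv2.imread("pics/s9.png")
t,M,s=T();tt=tobed(t)
for al in(.3,.34,.37,.4,.44):
    r=[]
    for l in(.03,.05,.07,.09,.11,.13,.15,.17,.19,.21,.23):
        q=bed(tt[0]-l*np.cos(al),tt[1],tt[2]+.004-l*np.sin(al)+.004);u=(w2p("side",q)-[220,120])*3
        r.append(int(b[int(u[1]),int(u[0])].mean()))
    print(al,r)
E
```

```text
[0.2349 0.0007 0.1088] 1.4845074591761769 [ 1.2264491  -0.43080222 -2.7783156 ] [-0.2977891  -0.0714356   0.03632337]
0.3 [62, 78, 87, 84, 107, 98, 152, 123, 166, 149, 102]
0.34 [61, 75, 80, 78, 78, 86, 109, 118, 124, 122, 118]
0.37 [60, 74, 77, 80, 78, 104, 109, 120, 120, 120, 114]
0.4 [59, 78, 78, 80, 80, 108, 108, 119, 119, 120, 81]
0.44 [60, 78, 79, 80, 78, 110, 108, 120, 120, 119, 58]
```

step_arm(commands=[{"translation":[0,0,0],"roll":0},{"translation":[-1,0,4],"roll":0},{"translation":[-1,0,4],"roll":0},{"translation":[-1,0,4],"roll":0},{"translation":[-1,0,4],"roll":0},{"translation":[-1,0,4],"roll":0},{"translation":[-1,0,4],"roll":0},{"translation":[0,0,0],"roll":0}], grip_force=8)

```text
time: 19.0
tool_pos: [0.5748, -0.2018, 0.0839]
tool_rot: [-3.14, -0.0, 1.483]
contact_force: [0.5, -1.0, -0.8]
opening: 0.0238
grip_force: 8.0
```

```bash
python3 tip.py
```

```text
[0.2418 0.0003 0.0839] 1.482902343207909 [ 0.47614939 -0.95276799 -0.79754992] [-0.00539275 -0.13497889 -0.05407387]
```

Resting on the fulcrum now; lower on to the lip contact.

step_arm(commands=[{"translation":[-0.5,0,3],"roll":0},{"translation":[-0.5,0,3],"roll":0},{"translation":[-0.5,0,2.5],"roll":0},{"translation":[0,0,2],"roll":0},{"translation":[0,0,0],"roll":0}])

```text
time: 19.42
tool_pos: [0.5752, -0.2037, 0.0746]
tool_rot: [3.141, 0.001, 1.483]
contact_force: [-1.7, -2.4, 2.2]
opening: 0.024
grip_force: 8.0
```

```bash
python3 tip.py
```

```text
[0.2436 0.0009 0.0746] 1.4834562941749618 [-1.70340676 -2.38351731  2.17064022] [-0.30258682 -0.02108071  0.0254652 ]
```

step_arm(commands=[{"translation":[0,0,0],"roll":0},{"translation":[0,0,0],"roll":0},{"translation":[0,0,0],"roll":0},{"translation":[0,0,-5],"roll":0},{"translation":[0,0,-15],"roll":0},{"translation":[0,0,-15],"roll":0},{"translation":[0,0,-5],"roll":0}], fingers=0.45)

```text
time: 20.0
tool_pos: [0.5761, -0.2035, 0.117]
tool_rot: [3.138, 0.001, 1.484]
contact_force: [0.5, -1.0, 0.4]
opening: 0.0413
grip_force: 0.0
```

step_arm(commands=[{"translation":[-3,0,0],"roll":0},{"translation":[0,0,0],"roll":0},{"translation":[0,0,0],"roll":0},{"translation":[0,0,0],"roll":0},{"translation":[0,0,0],"roll":0},{"translation":[0,0,0],"roll":0},{"translation":[0,0,0],"roll":0},{"translation":[0,0,0],"roll":0}], fingers=0)

```text
time: 20.67
tool_pos: [0.5748, -0.2061, 0.1143]
tool_rot: [-3.141, -0.0, 1.483]
contact_force: [0.1, 0.8, 0.1]
opening: 0.0001
grip_force: 0.0
```

```bash
python3 tip.py; python3 - <<'E'
from h import *
cal=snap("side","pics/s10.png",(220,120,420,320),3)
cal=snap("wrist","pics/w10.png")
for n in("bar_grip","bar_tip","bar"): 
  for c in("side","wrist"): print(c,n,[(tobed(d["at"]),round(d["confidence"],2)) for d in search_frame(c,n)[:2]])
im=cv2.imread("pics/w10.png").astype(int).mean(2)
for r in (60,120,180,230,260): print(r,im[r,270:366:4].astype(int))
E
```

```text
[0.246  0.0007 0.1143] 1.4834418720937521 [0.13022804 0.75074561 0.08123585] [-0.01450949 -0.09460314  0.01109028]
side bar_grip [(array([ 0.1505, -0.0047,  0.0624]), 0.89)]
wrist bar_grip [(array([0.19  , 0.    , 0.0682]), 0.81), (array([ 1.645e-01, -1.110e-02, -1.000e-04]), 0.51)]
side bar_tip [(array([ 1.533e-01, -1.000e-04,  6.390e-02]), 0.67)]
wrist bar_tip [(array([0.1877, 0.    , 0.0687]), 0.96)]
side bar [(array([ 0.1529, -0.001 ,  0.0615]), 0.85), (array([-0.1083, -0.0203,  0.105 ]), 0.31)]
wrist bar [(array([ 0.1901, -0.0016,  0.0735]), 0.91), (array([0.1915, 0.0168, 0.0585]), 0.44)]
60 [54 55 56 55 54 56 55 51 57 55 55 56 56 57 55 56 47 57 57 56 58 58 59 62]
120 [ 83  85  82  81  82  65  60  52  58  56  56  56  55  57  55  57  50  64
  78  79  80  80  82 108]
180 [89 88 87 86 87 66 60 53 61 58 58 59 58 59 57 58 51 87 80 78 70 62 59 74]
230 [128 122 102 100  99  33  36  35  34  34  32  32  32  32  31  32  32  32
  62  91  92  94 104 120]
260 [127 126 126 126 125  66  30  31  33  32  32  31  29  30  30  29  25  24
 116 115 113 116 119 116]
```

step_arm(commands=[{"translation":[0,0,12],"roll":0},{"translation":[0,0,10],"roll":0},{"translation":[0,0,5],"roll":0},{"translation":[0,0,5],"roll":0},{"translation":[0,0,5],"roll":0},{"translation":[0,0,5],"roll":0},{"translation":[0,0,5],"roll":0},{"translation":[0,0,5],"roll":0},{"translation":[0,0,5],"roll":0},{"translation":[0,0,0],"roll":0}])

```text
time: 21.9
tool_pos: [0.575, -0.2074, 0.0577]
tool_rot: [3.141, 0.002, 1.483]
contact_force: [-0.4, -2.7, 5.2]
opening: 0.0005
grip_force: 2.5
```

```bash
python3 tip.py
```

```text
[0.2473 0.0011 0.0577] 1.4832926015241976 [-0.43843855 -2.74423167  5.18003954] [-0.54323487  0.16949998 -0.01292871]
```

step_arm(commands=[{"translation":[0,0,5],"roll":0},{"translation":[0,0,5],"roll":0},{"translation":[0,0,5],"roll":0},{"translation":[0,0,4],"roll":0},{"translation":[0,0,3],"roll":0},{"translation":[0,0,3],"roll":0},{"translation":[0,0,0],"roll":0}])

```text
time: 22.48
tool_pos: [0.575, -0.2085, 0.0338]
tool_rot: [3.14, 0.003, 1.483]
contact_force: [-3.4, -6.1, 9.3]
opening: 0.0003
grip_force: 4.9
```

```bash
python3 tip.py
```

```text
[0.2483 0.0011 0.0338] 1.4833725966682967 [-3.37888682 -6.08902983  9.25245851] [-1.00396391  0.60894573  0.01001201]
```

step_arm(commands=[{"translation":[0,0,3],"roll":0},{"translation":[0,0,3],"roll":0},{"translation":[0,0,2],"roll":0},{"translation":[0,0,0],"roll":0},{"translation":[0,0,0],"roll":0}])

```text
time: 22.9
tool_pos: [0.5762, -0.2086, 0.0267]
tool_rot: [3.137, 0.004, 1.483]
contact_force: [-2.5, -6.3, 11.7]
opening: 0.0004
grip_force: 5.9
```

```bash
python3 tip.py
```

```text
[0.2484 0.0024 0.0267] 1.4832881039759211 [-2.47713694 -6.3149846  11.69601046] [-1.00968028e+00  3.27155737e-01 -4.85549650e-04]
```

step_arm(commands=[{"translation":[0,0,2],"roll":0},{"translation":[0,0,0],"roll":0},{"translation":[0,0,0],"roll":0}])

```text
time: 23.15
tool_pos: [0.5767, -0.2087, 0.026]
tool_rot: [3.136, 0.004, 1.483]
contact_force: [-3.8, -5.0, 18.4]
opening: 0.0002
grip_force: 9.6
```

```bash
python3 tip.py
```

```text
[0.2485 0.0028 0.026 ] 1.4833961397840918 [-3.77471326 -5.0461461  18.37366926] [-0.78486704  0.59916403  0.00257825]
```

step_arm(commands=[{"translation":[0,0,-3],"roll":0},{"translation":[0,0,-3],"roll":0},{"translation":[0,0,-2],"roll":0},{"translation":[0,0,-2],"roll":0},{"translation":[0,0,0],"roll":0}])

```text
time: 23.57
tool_pos: [0.5754, -0.2067, 0.0333]
tool_rot: [3.14, 0.001, 1.483]
contact_force: [1.4, -3.2, 4.2]
opening: 0.0005
grip_force: 2.2
```

```bash
python3 tip.py
```

```text
[0.2466 0.0014 0.0333] 1.4830485361628782 [ 1.44259876 -3.193715    4.15576356] [-0.54583563 -0.30103093 -0.01461302]
```

step_arm(commands=[{"translation":[0,0,-2],"roll":0},{"translation":[0,0,-2],"roll":0},{"translation":[0,0,0],"roll":0}])

```text
time: 23.82
tool_pos: [0.5746, -0.2058, 0.0364]
tool_rot: [-3.141, -0.0, 1.484]
contact_force: [0.6, 0.1, -0.1]
opening: 0.0006
grip_force: 0.0
```

```bash
python3 tip.py; python3 - <<'E'
from h import *
snap("side","pics/s11.png",(220,120,420,320),3);snap("wrist","pics/w11.png")
E
```

```text
[0.2457 0.0005 0.0364] 1.4835578276963237 [ 0.63424027  0.14773582 -0.1200465 ] [-0.05331859 -0.11927549 -0.00048046]
```

step_arm(commands=[{"translation":[0,0,-20],"roll":0},{"translation":[0,0,-35],"roll":0},{"translation":[0,0,-40],"roll":0},{"translation":[0,0,-35],"roll":0},{"translation":[-13,-33,0],"roll":0},{"translation":[-13,-33,0],"roll":0},{"translation":[-13,-33,0],"roll":0},{"translation":[-13,-33,0],"roll":0},{"translation":[0,0,0],"roll":-0.105},{"translation":[0,0,0],"roll":-0.104},{"translation":[0,0,0],"roll":-0.104},{"translation":[0,0,0],"roll":0},{"translation":[0,0,0],"roll":0}], fingers=0.5)

```text
time: 25.0
tool_pos: [0.4387, -0.2463, 0.1664]
tool_rot: [-3.141, -0.0, 1.793]
contact_force: [-0.8, -0.2, 0.1]
opening: 0.0459
grip_force: 0.0
```

```bash
python3 - <<'E'
from h import *
import pickle
go([.435,-.246,.17],1.796)
cal=snap("wrist","pics/w12.png");pickle.dump(cal,open("w12.pkl","wb"))
for c in("side","wrist"):
  for n in("packing","bar","pump_lip","hook"): 
    r=search_frame(c,n); print(c,n,[(np.round(d["at"],4).tolist(),tobed(d["at"]),round(d["confidence"],2)) for d in r[:2]])
im=cv2.imread("pics/w12.png");h=cv2.cvtColor(im,cv2.COLOR_BGR2HSV)
m=((h[...,1]<40)&(h[...,2]>90)).astype(np.uint8); m[330:]=0
m=cv2.morphologyEx(m,cv2.MORPH_OPEN,np.ones((5,5)))
n,l,st,ce=cv2.connectedComponentsWithStats(m)
for i in range(1,n):
    if st[i,4]>1500: 
        c=cv2.findContours((l==i).astype(np.uint8),0,2)[0][0]; print(st[i],ce[i].round(),cv2.boxPoints(cv2.minAreaRect(c)).round(1).tolist())
E
```

```text
now [ 0.4387 -0.2463  0.1664] [-3.141 -0.     1.793] t 25.0
shift mm [ 1.1 -3.6 -3.6]
roll -0.003 q [-0.66  0.36  1.67  0.    1.11 -0.89]
side packing [([0.427, -0.2119, 0.0073], array([ 0.265 , -0.146 ,  0.0073]), 0.55)]
side bar [([0.5834, -0.0752, 0.0329], array([ 0.1149, -0.0024,  0.0329]), 0.74), ([0.5743, -0.0144, 0.035], array([ 0.0551, -0.0169,  0.035 ]), 0.24)]
side pump_lip [([0.5801, 0.1562, 0.1108], array([-0.1153, -0.0263,  0.1108]), 0.83), ([0.5852, -0.1507, 0.0511], array([0.1899, 0.0061, 0.0511]), 0.61)]
side hook [([0.5845, -0.0765, 0.0378], array([ 0.1161, -0.0012,  0.0378]), 0.73)]
wrist packing [([0.4295, -0.2141, 0.0105], array([ 0.2669, -0.1433,  0.0105]), 0.77)]
wrist bar [([0.577, -0.1759, 0.0361], array([2.157e-01, 2.000e-04, 3.610e-02]), 0.98)]
wrist pump_lip []
wrist hook [([0.5894, -0.1526, 0.049], array([0.1914, 0.0105, 0.049 ]), 0.8), ([0.5661, -0.1376, 0.0043], array([ 0.1786, -0.014 ,  0.0043]), 0.69)]
[ 498    0   89  154 6801] [537.  69.] [[483.79998779296875, 138.1999969482422], [534.5999755859375, -16.799999237060547], [586.9000244140625, 0.30000001192092896], [536.0999755859375, 155.3000030517578]]
[ 538    0  102  190 9165] [592. 102.] [[531.7999877929688, 183.60000610351562], [597.5999755859375, -13.800000190734863], [677.4000244140625, 12.800000190734863], [611.5999755859375, 210.1999969482422]]
[    0    15   253   294 46725] [ 96. 156.] [[0.0, 308.0], [0.0, 15.0], [252.0, 15.0], [252.0, 308.0]]
[ 279   96   57  154 8355] [308. 170.] [[279.0, 96.0], [335.0, 96.0], [335.0, 249.0], [279.0, 249.0]]
[ 573  181   67   97 2390] [612. 236.] [[559.0999755859375, 262.29998779296875], [632.2999877929688, 175.3000030517578], [671.0999755859375, 208.0], [597.9000244140625, 295.0]]
```

```bash
python3 - <<'E'
from h import *
import pickle
cal=pickle.load(open("w12.pkl","rb"))
w=lambda u,v:p2w("wrist",(u,v),.009,cal)
L,Rr,b1,b2=w(279,96),w(335,96),w(279,240),w(335,240)
print(L,Rr,np.linalg.norm(L-Rr)); e=(L+Rr)/2; d=(e-(b1+b2)/2);d/=np.linalg.norm(d);ang=np.arctan2(d[1],d[0])
o=e-.09*d; print("ang",ang,"origin",o); im=cv2.imread("pics/w12.png")
mask=[]; 
for v in(110,150,200,230): 
    r=im[v,260:355].mean(1); print(v,260+np.where(np.abs(np.diff(r))>18)[0])
print(im[240:330:5,307].mean(1).astype(int))
go([o[0],o[1],.018],ang)
E
```

```text
[ 0.39344661 -0.16432054  0.009     ] [ 0.43171322 -0.15567966  0.009     ] 0.039230069347893505
ang 1.7883521267194538 origin [ 0.43200585 -0.24787861  0.009     ]
110 [279 304 305 334]
150 [280 302]
200 [280 281 282 300 303 319 320 322 333 334]
230 [282 298 300 314 315 317 318 333 334]
[200 196 124 138 140 139 138 136 141 217 216 211 207 206  60  65  68  72]
now [ 0.4388 -0.2464  0.1665] [-3.142  0.     1.796] t 25.45
shift mm [ 1.000e-01 -7.000e+00  1.485e+02]
roll 0.008 q [-0.66  0.36  1.67 -0.    1.11 -0.89]
```

step_arm(commands=[{"translation":[0,-7,35],"roll":0.005},{"translation":[0,0,36],"roll":0},{"translation":[0,0,36],"roll":0},{"translation":[0,0,25],"roll":0},{"translation":[0,0,12],"roll":0},{"translation":[0,0,6.5],"roll":0},{"translation":[0,0,0],"roll":0}])

```text
time: 26.03
tool_pos: [0.4314, -0.2476, 0.0148]
tool_rot: [-3.14, -0.002, 1.791]
contact_force: [0.1, 0.0, -0.2]
opening: 0.0461
grip_force: 0.0
```

step_arm(commands=[{"translation":[0,0,0],"roll":0},{"translation":[0,0,0],"roll":0},{"translation":[0,0,0],"roll":0},{"translation":[0,0,0],"roll":0},{"translation":[0,0,0],"roll":0},{"translation":[0,0,0],"roll":0},{"translation":[0,0,0],"roll":0},{"translation":[0,0,0],"roll":0}], fingers=0, grip_force=40)

```text
time: 26.7
tool_pos: [0.4323, -0.2483, 0.0166]
tool_rot: [3.141, 0.001, 1.791]
contact_force: [-0.2, -0.0, 6.8]
opening: 0.0116
grip_force: 40.0
```

step_arm(commands=[{"translation":[0,0,-10],"roll":0},{"translation":[0,0,-30],"roll":0},{"translation":[0,0,-30],"roll":0},{"translation":[0,0,0],"roll":0.103},{"translation":[0,0,0],"roll":0.103},{"translation":[0,0,0],"roll":0.103},{"translation":[0,0,0],"roll":0}])

```text
time: 27.28
tool_pos: [0.4318, -0.2479, 0.0866]
tool_rot: [3.141, 0.0, 1.479]
contact_force: [-0.1, -0.2, -0.8]
opening: 0.0119
grip_force: 40.0
```

```bash
python3 - <<'E'
from h import *
import pickle
cal=pickle.load(open("w2.pkl","rb")); print("bolt",tobed(p2w("wrist",(484/1.6+100,248/1.6),.004,cal)))
go(bed(.10,-.0715,.07),1.482)
E
```

```text
bolt [ 0.0595 -0.0792  0.004 ]
now [ 0.4318 -0.2479  0.0866] [3.141 0.    1.479] t 27.28
shift mm [200.6  65.9  16.5]
roll -0.003 q [-0.68  0.46  1.78 -0.    0.9  -0.58]
```

step_arm(commands=[{"translation":[33.4,11,0],"roll":-0.003},{"translation":[33.4,11,0],"roll":0},{"translation":[33.4,11,0],"roll":0},{"translation":[33.4,11,0],"roll":0},{"translation":[33.4,11,0],"roll":0},{"translation":[33.4,11,0],"roll":0},{"translation":[0,0,20],"roll":0},{"translation":[0,0,0],"roll":0},{"translation":[0,0,0],"roll":0}])

```text
time: 28.03
tool_pos: [0.5138, -0.0537, 0.0653]
tool_rot: [-3.138, -0.0, 1.488]
contact_force: [-1.2, -1.2, -0.9]
opening: 0.0119
grip_force: 40.0
```

```bash
python3 - <<'E'
from h import *
import pickle
go(bed(.10,-.0715,.0215),1.482)
cal=snap("wrist","pics/w13.png");pickle.dump(cal,open("w13.pkl","wb"))
im=cv2.imread("pics/w13.png").mean(2)
zt=T()[0][2]-.0155+.009
# search plate far edge and sides around prediction
t,M,s=T(); z=np.array([0,0,zt-t[2]])
for dx,dy in((.09,0),(.09,-.02),(.09,.02),(.05,-.02),(.05,.02)): 
    P=t+M[:,0]*dx+M[:,1]*dy; P[2]=zt; print(dx,dy,w2p("wrist",P,cal).round(1))
u=w2p("wrist",(lambda P:(P.__setitem__(2,zt),P)[1])(t+M[:,0]*.06),cal).round().astype(int)
r=im[u[1],u[0]-60:u[0]+60];print("row",u, [(u[0]-60+i,int(r[i]),int(r[i+1])) for i in range(119) if abs(r[i+1]-r[i])>12])
for du in(-15,0,15):
    c=im[:u[1]+40,u[0]+du];print("col",u[0]+du,[(i,int(c[i]),int(c[i+1])) for i in range(len(c)-1) if abs(c[i+1]-c[i])>12])
print(np.round([tobed(p2w("wrist",w2p("wrist",t,cal),0,cal))],3))
E
```

```text
now [ 0.5138 -0.0537  0.0653] [-3.138 -0.     1.488] t 28.03
shift mm [-0.4  2.3 43.8]
roll 0.006 q [-0.25  0.52  1.75 -0.    0.88 -0.17]
0.09 0 [319.5  63.7]
0.09 -0.02 [263.6  63.6]
0.09 0.02 [375.5  63.7]
0.05 -0.02 [266.5 176. ]
0.05 0.02 [371.7 176.2]
row [319 149] [(np.int64(265), 135, 148), (np.int64(365), 156, 140), (np.int64(366), 140, 118), (np.int64(367), 118, 81), (np.int64(368), 81, 67)]
col 304 [(17, 140, 126), (18, 126, 113), (19, 113, 100), (20, 100, 87), (29, 77, 100), (30, 100, 118), (62, 125, 146)]
col 319 [(17, 145, 132), (18, 132, 118), (19, 118, 104), (47, 69, 88), (48, 88, 114), (62, 120, 144)]
col 334 [(17, 148, 135), (18, 135, 121), (19, 121, 106), (20, 106, 91), (50, 70, 89), (51, 89, 115), (61, 112, 166), (62, 166, 229), (65, 234, 173)]
[[ 0.128 -0.073  0.   ]]
```

step_arm(commands=[{"translation":[0,2.5,20],"roll":0.005},{"translation":[0,0,15],"roll":0},{"translation":[0,0,6],"roll":0},{"translation":[0,0,3],"roll":0},{"translation":[0,0,0],"roll":0}])

```text
time: 28.5
tool_pos: [0.5172, -0.055, 0.0221]
tool_rot: [-3.141, 0.0, 1.48]
contact_force: [0.3, -0.2, -1.8]
opening: 0.0119
grip_force: 40.0
```

```bash
python3 tip.py; python3 - <<'E'
from h import *
go(bed(.042,-.0715,.0205),1.482)
cal=snap("wrist","pics/w14.png")
t,M,s=T(); im=cv2.imread("pics/w14.png").mean(2); K=w2p
f=lambda dx,dy:w2p("wrist",np.r_[(t+M[:,0]*dx+M[:,1]*dy)[:2],t[2]-.0065],cal)
print(f(.09,-.02),f(.09,.02),f(.06,-.02),f(.06,.02))
u=f(.06,0).round().astype(int);r=im[u[1]]
print(u,[(i,int(r[i]),int(r[i+1])) for i in range(u[0]-75,u[0]+75) if abs(r[i+1]-r[i])>12])
E
```

```text
[ 0.1006 -0.0701  0.0221] 1.4795591680834688 [ 0.30368397 -0.18711263 -1.79159049] [-0.10220802 -0.0340219  -0.00886842]
now [ 0.5172 -0.055   0.0221] [-3.141  0.     1.48 ] t 28.5
shift mm [58.6 -1.5  1.6]
roll -0.002 q [-0.25  0.59  1.77 -0.    0.78 -0.16]
[262.4081114  61.2771816] [374.28954101  61.1731719 ] [264.85711844 146.98593952] [371.64342527 146.93044388]
[318 147] [(263, 119, 133), (265, 144, 157), (365, 167, 150), (366, 150, 129), (367, 129, 89), (368, 89, 70)]
```

step_arm(commands=[{"translation":[5,0,1],"roll":0},{"translation":[6,0,0],"roll":0},{"translation":[6,0,0],"roll":0},{"translation":[6,0,0],"roll":0},{"translation":[6,0,0],"roll":0},{"translation":[0,0,0],"roll":0}])

```text
time: 29.05
tool_pos: [0.5201, -0.0239, 0.0211]
tool_rot: [3.142, -0.0, 1.482]
contact_force: [-0.7, 0.5, -2.4]
opening: 0.0118
grip_force: 40.0
```

```bash
python3 tip.py
```

```text
[ 0.0694 -0.07    0.0211] 1.4818261270495938 [-0.65407095  0.45117191 -2.44293031] [-0.05893053 -0.04187145 -0.03984463]
```

step_arm(commands=[{"translation":[5,0,0],"roll":0},{"translation":[5,0,0],"roll":0},{"translation":[6,0,0],"roll":0},{"translation":[6,0,0],"roll":0},{"translation":[5,0,0],"roll":0},{"translation":[0,0,0],"roll":0}])

```text
time: 29.55
tool_pos: [0.5224, 0.0026, 0.021]
tool_rot: [-3.141, -0.0, 1.481]
contact_force: [-0.4, 0.0, -0.8]
opening: 0.0118
grip_force: 40.0
```

```bash
python3 tip.py;python3 - <<'E'
from h import *
cal=snap("wrist","pics/w15.png")
t,M,s=T();im=cv2.imread("pics/w15.png").mean(2)
print("lip line at col 319/250:",[ [(i,int(im[i,c]),int(im[i+1,c])) for i in range(40,300) if abs(im[i+1,c]-im[i,c])>12] for c in(250,319,350)])
print(w2p("wrist",bed(0,-.07,.062),cal), w2p("wrist",bed(0,-.07,.048),cal))
E
```

```text
[ 0.0429 -0.07    0.021 ] 1.4812920949112132 [-0.36433347  0.04191206 -0.80725963] [-0.08678071 -0.09285863  0.05391609]
lip line at col 319/250: [[(269, 138, 111), (270, 111, 40)], [(59, 215, 230), (92, 242, 228), (93, 228, 165), (129, 150, 134), (130, 134, 104), (131, 104, 88), (133, 88, 107), (134, 107, 126), (205, 82, 123), (206, 123, 175), (265, 171, 152), (266, 152, 110), (294, 112, 125), (295, 125, 139)], [(75, 226, 201), (76, 201, 134), (81, 123, 141), (82, 141, 163), (84, 171, 192), (85, 192, 207), (97, 239, 221), (98, 221, 158), (205, 87, 110), (206, 110, 157), (207, 157, 174), (277, 157, 130), (278, 130, 117)]]
[317.79669465 216.85189778] [317.60147172 208.0208035 ]
```

step_arm(commands=[{"translation":[0,0,1.2],"roll":0},{"translation":[0,0,0.8],"roll":0},{"translation":[0,0,0],"roll":0}])

```text
time: 29.85
tool_pos: [0.5226, 0.0018, 0.0205]
tool_rot: [3.141, -0.0, 1.48]
contact_force: [-3.6, 3.1, 15.0]
opening: 0.0117
grip_force: 40.0
```

step_arm(commands=[{"translation":[0,0,0],"roll":0},{"translation":[0,0,0],"roll":0},{"translation":[0,0,0],"roll":0},{"translation":[0,0,0],"roll":0},{"translation":[0,0,-10],"roll":0},{"translation":[0,0,-25],"roll":0},{"translation":[0,0,-30],"roll":0},{"translation":[0,0,-30],"roll":0},{"translation":[0,0,-10],"roll":0},{"translation":[0,0,0],"roll":0},{"translation":[0,0,0],"roll":0}], fingers=0.35)

```text
time: 30.77
tool_pos: [0.5224, 0.0015, 0.1241]
tool_rot: [3.141, 0.0, 1.48]
contact_force: [-1.5, -0.2, -0.2]
opening: 0.032
grip_force: 0.0
```

```bash
python3 tip.py;python3 - <<'E'
from h import *
cal=snap("wrist","pics/w16.png");im=cv2.imread("pics/w16.png")
for c in("wrist","side"):
  for n in("packing","bar","hook","fulcrum","flask"): print(c,n,[(tobed(d["at"]),round(d["confidence"],2)) for d in search_frame(c,n)[:2]])
# plate visible part: predicted corners at tail, and tab
for n,P in dict(tailL=(.062,-.0915,.013),tailR=(.062,-.0515,.013),tab=(.042,-.0715,.047),lipL=(0,-.0915,.013),lipR=(0,-.0515,.013)).items(): print(n,w2p("wrist",bed(*P),cal).round())
h=cv2.cvtColor(im,cv2.COLOR_BGR2HSV);u=w2p("wrist",bed(.012,-.0715,.013),cal).round().astype(int);g=im.mean(2)[u[1]]
print(u,[(i,int(g[i]),int(g[i+1])) for i in range(u[0]-70,u[0]+70) if abs(g[i+1]-g[i])>12])
for v in (u[1]-10,u[1]+12):
  g=im.mean(2)[v]; print(v,[(i,int(g[i]),int(g[i+1])) for i in range(u[0]-70,u[0]+70) if abs(g[i+1]-g[i])>12])
E
```

```text
[ 0.0439 -0.07    0.1241] 1.4803332023643985 [-1.46490493 -0.1611343  -0.17621207] [-0.05321769 -0.07474994 -0.00337196]
wrist packing [(array([ 0.0327, -0.0698,  0.0144]), 0.6)]
wrist bar [(array([ 0.0267, -0.0043,  0.0486]), 0.63)]
wrist hook [(array([-0.0324,  0.0008,  0.0569]), 0.32)]
wrist fulcrum [(array([ 0.0487, -0.011 ,  0.0315]), 0.58)]
wrist flask []
side packing [(array([ 0.265 , -0.146 ,  0.0073]), 0.55)]
side bar [(array([ 0.1149, -0.0024,  0.0329]), 0.74), (array([ 0.0551, -0.0169,  0.035 ]), 0.24)]
side hook [(array([ 0.1161, -0.0012,  0.0378]), 0.73)]
side fulcrum [(array([-0.3332,  0.0546,  0.0188]), 0.68), (array([ 0.0531, -0.0159,  0.0343]), 0.58)]
side flask [(array([0.0125, 0.1667, 0.0685]), 0.91)]
tailL [284. 263.]
tailR [345. 263.]
tab [314. 247.]
lipL [282. 167.]
lipR [346. 167.]
[314 187] [(284, 104, 134), (285, 134, 148), (345, 153, 128), (346, 128, 92), (347, 92, 62)]
177 [(284, 98, 134), (285, 134, 149), (345, 155, 139), (346, 139, 112), (347, 112, 63)]
199 [(284, 98, 131), (345, 149, 122), (346, 122, 83), (347, 83, 63)]
```

```bash
python3 - <<'E'
from h import *
im=cv2.imread("pics/w16.png").mean(2)
for c in(292,300,330,338): print(c,[(i,int(im[i,c]),int(im[i+1,c])) for i in range(140,300) if abs(im[i+1,c]-im[i,c])>10])
cal=get_calibration("wrist")
for x in(.058,.062,.066): print(x,w2p("wrist",bed(x,-.07,.013),cal))
E
```

```text
292 [(169, 84, 125), (170, 125, 153), (220, 155, 174), (221, 174, 200), (262, 196, 157), (263, 157, 94), (274, 84, 95), (275, 95, 125), (276, 125, 143), (287, 149, 187), (288, 187, 226)]
300 [(169, 84, 124), (170, 124, 152), (223, 151, 170), (224, 170, 195), (262, 188, 152), (263, 152, 93), (274, 85, 97), (275, 97, 122), (276, 122, 134), (287, 135, 173), (288, 173, 214)]
330 [(168, 81, 69), (169, 69, 106), (170, 106, 154), (223, 150, 168), (224, 168, 196), (262, 185, 147), (263, 147, 84), (275, 85, 107), (276, 107, 134), (289, 133, 169), (290, 169, 211)]
338 [(168, 83, 71), (169, 71, 107), (170, 107, 154), (222, 152, 171), (223, 171, 197), (262, 190, 151), (263, 151, 86), (275, 86, 105), (276, 105, 132), (289, 133, 168), (290, 168, 210)]
0.058 [316.77354901 257.07541408]
0.062 [316.77754571 262.92265118]
0.066 [316.78151479 268.72948789]
```

step_arm(commands=[{"translation":[-10,-20,-25],"roll":0},{"translation":[-10,-20,-25],"roll":0},{"translation":[-10,-25,-20],"roll":0},{"translation":[-15,-25,-10],"roll":0},{"translation":[-15,-25,0],"roll":0},{"translation":[0,0,0],"roll":0},{"translation":[0,0,0],"roll":0}])

```text
time: 31.9
tool_pos: [0.4021, -0.0482, 0.2046]
tool_rot: [3.14, 0.0, 1.479]
contact_force: [-0.1, 0.6, 0.2]
opening: 0.0321
grip_force: 0.0
```

```bash
python3 - <<'E'
from h import *
for c in("scene","side","wrist"):
  snap(c,f"pics/{c}17.png")
  for n in("packing","bar","flask","fulcrum"): print(c,n,[(tobed(d["at"]),round(d["confidence"],2)) for d in search_frame(c,n)[:2]])
print(T()[2]["time"],T()[2]["contact_force"])
E
```

```text
scene packing [(array([ 0.0204, -0.0744,  0.0129]), 0.9)]
scene bar [(array([ 0.119, -0.002,  0.04 ]), 0.71)]
scene flask [(array([0.0151, 0.1631, 0.0448]), 0.61)]
scene fulcrum [(array([ 0.046 , -0.0147,  0.0227]), 0.82), (array([ 0.0257, -0.0771,  0.0145]), 0.71)]
side packing [(array([ 0.0244, -0.0783,  0.0138]), 0.68)]
side bar [(array([ 0.1216, -0.001 ,  0.0317]), 0.88)]
side flask [(array([0.0128, 0.1654, 0.0696]), 0.8), (array([-0.0978, -0.032 ,  0.0897]), 0.63)]
side fulcrum [(array([-0.3327,  0.0596,  0.0217]), 0.79), (array([ 0.0531, -0.0164,  0.0384]), 0.5)]
wrist packing [(array([ 0.0218, -0.0763,  0.0145]), 0.84)]
wrist bar [(array([ 0.0678, -0.0035,  0.0399]), 0.57)]
wrist flask [(array([ 0.0063, -0.0223,  0.004 ]), 0.43)]
wrist fulcrum [(array([ 0.0558, -0.0149,  0.0379]), 0.75)]
32.65 [ 0.33834565  0.09311222 -0.65217145]
```

Tail edge sits exactly at bed x = 0.062, the plate is square, and the bar is still down. Handing in.

```bash
python3 -c "
from cell import *
print(hand_in())"
```

```text
the job is handed in; nothing more can be done
None
```

I handed the job in at about 33 s: by my measurements the bar is hooked down over the fulcrum and the packing plate lies flat and square under the raised foot on the robot's side, with the flask where it was; the hook was judged shut from force and bar height because I had no picture views left, and no verdict came back.

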